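# Tuck the flashing under the shingle and hold it down

## Robot

A 6-joint arm with a two-finger parallel gripper is mounted at the origin on a cart in front of the work surface, level with it; the furniture and walls round the work are solid. World frame = base frame: x ahead of the robot, y to its left, z up, the work surface at z = 0. Lengths are in mm, angles in degrees, forces in N, time in s.
With the tool pointing down it reaches from about 300 to 850 mm from the base axis. Payload 4.2 kg.
Tool frame: the origin (TCP) lies midway between the tips of the shut fingers; the grasp point (between the pads) lies 19 mm behind it; z points along the fingers, y is the line along which they close (so a half turn about z gives the same grasp; the last joint's range is limited). The gripper opens to 91 mm and grips with 3 to 60 N. Pads are 32 mm wide; open, the fingers measure 118 mm over their backs; the gripper's body (76 mm by 178 mm) begins 60 mm behind the grasp point.
Start: joints at [-75, 18.312, 89.639, -0, 72.044, -1.146], TCP at [159.902, -552.336, 213.976] pointing down, gripper open.
Joint ranges: [-177.97, 177.97], [-48.28, 115.42], [12.27, 149.76], [-77.06, 257.06], [2.81, 150.46], [-146.56, 146.56]. Speed limits (degrees/s): [147.25, 147.25, 180, 180, 180, 180].

## Interface

Orientations are given as [roll, pitch, yaw] about the fixed x, y, z axes, in that order (R = Rz(yaw) Ry(pitch) Rx(roll)).
In Python, from workcell import env gives the robot as it stands.
- The arm moves only by the shell command python3 -m jog 'ROWS' [FORCE]. ROWS is a JSON object of lists of equal length, an entry for each row: "jaw": the finger opening in mm, from 0 to 91.2; "slide": the shift along the tool's x, y, z in units of 30 mm (1.0 is 30 mm), a list of three; "spin": the turn about the tool's z in units of 8 degrees (1.0 is 8 degrees). In form: {"jaw": [jaw, ...], "slide": [[dx, dy, dz], ...], "spin": [spin, ...]}. A call has 1 to 10 rows; each row shifts and turns the commanded pose from where the row before left it, along the tool's axes as they then stand; what a row does not reach is not made up. A row lasts 1/10 s, in which the tool goes at most 50 mm and 8.59 degrees, less where a joint would pass 70% of its speed; a pose out of reach is approached as far as the arm can. A call is refused whole if a number of a shift passes 1 or a number of a turn 1, either way. A call with a gripper value outside its range is refused whole. The fingers move at their own pace and stop on an object; FORCE is the grip in N (left out, the last holds). Time passes only in rows, so rows that do not move let the fingers close. It gives the time, the measured TCP pose, the force, the opening and the grip force at its end, in the units of the state.
- env.state(): the state, without advancing time (a new reading comes with each control period).
- env.grab_frame(name): name is "scene" or "top"; returns the picture (400x640x3 uint8, red, green, blue); there is no depth.
- env.camera_model(name): a dict with "fx", "fy", "cx", "cy" (pixels), "D" ([k1, k2, p1, p2, k3] as OpenCV has them; the pictures are not rectified), "camera_from_world" (4x4, takes a point from world to camera coordinates). Camera axes: x right, y up, looking along -z (the intrinsics and any distortion apply to the point x, -y, -z); pixel columns grow to the right and rows downward; lengths in mm; the calibration is good to about 2 mm. A picture is of the moment at which its call begins. camera_model takes no time and is no camera call.
- env.job_done(): hands the job in; it is judged then, once.
The state is a dict: "time_s": time; "qpos": joint angles; "qvel": joint speeds; "effort": joint torques, N m; "ee_pos": TCP position; "ee_rot": TCP orientation; "force": force on the tool from outside, world axes, zero at the start; "torque": the same for the moment, N m; "gripper_width": finger opening in mm; "gripper_force": force on a finger pad.
Only numpy, scipy, OpenCV 4.12 (cv2) and the standard library are available. Lean on these libraries where they do the work, as an engineer would, in place of code of your own. Each camera call takes 0.05 s, during which the arm holds its last target. There are 200 camera calls.

## Task

Pull the drawer of the small parts cabinet out to its stop and leave it open, then take out the flashing strip that lies in it by its wooden batten. On the model roof board, slide the strip's thin metal edge about 25 mm under the wide middle shingle, square and centred, keeping it flat on the board so that the shingle is not lifted. Finish while still gripping the batten and pressing the strip flat on the board with about 10 N: do not let go, and leave the other things on the table where they are.

Things in the scene. Friction and masses are not known exactly. Their poses are not given: they have to be found in the camera images.
- cabinet: Low wooden one-drawer parts cabinet, fixed, 175 deep (x) x 180 wide (y) x 80 mm high. Origin: centre of its underside; its front and the drawer face its own -x.
- cabinet_drawer0 (a joint): Drawer travel in m: 0 closed, grows as it is pulled along the cabinet's -x, stop at 0.114. About 1 N of friction; stays where left. Inside 130 x 138 mm; floor 22 mm above the table, side walls up to 58 mm, front panel up to 69 mm. Fully out, the front 107 mm of the inside lie clear of the cabinet's top.
- cabinet_drawer0_handle (a point): Middle of the drawer's steel bar handle: 11 mm thick, 90 mm long along the cabinet's y, 44 mm above the table, its centre line 35 mm in front of the drawer front, so 29 mm of free room behind the bar. Moves with the drawer.
- flashing: Flashing strip, 0.05 to 0.1 kg: flat aluminium flange 60 (x) x 84 (y) x 3 mm with a light wooden batten, 10 mm thick, standing along its rear edge, 30 mm high over all. Origin: under the batten's middle, on the underside; x points to the flange's thin front edge, y along the batten, z up. At the start it lies flat in the closed drawer, flange towards the cabinet's back.
- flashing_edge (a point): Middle of the flashing's thin front edge, on the underside (x = 55 mm from the flashing's origin).
- roof_board: Model roof board, fixed flat on the table: plywood 185 (x) x 200 (y) x 12 mm, from x = -100 to 85 mm. Origin: on the underside, below the line of the shingles' lower edges (x = 0), midway across; x points up the roof, away from the robot. Dark shingles cover its far half, the near half is bare. Under the shingles is a slot 6.5 mm high above the plywood, closed by a lath at x = 46 mm.
- shingle_lip (a point): Middle of the lower edge of the wide middle shingle, on its underside, 18.5 mm above the table; the shingle is 112 mm wide (y) and 5 mm thick, with a narrower fixed shingle of 41 mm beside it at each end of the course.
- shingle (a joint): Lift of the middle shingle in rad, hinged along its upper edge 60 mm from the lip: 0 lying down (it stops there and does not close the slot), grows as the lip rises; a light spring holds it down (about 1 N at the lip). More than 0.07 (lip raised 4 mm) counts as lifted.
- masking_tape: Roll of beige masking tape lying flat, 96 across, 36 mm high, a bystander; origin: centre of its underside.
- glue_bottle: White glue bottle with a red cap, 29 across, 82 mm high, a bystander; origin: centre of its underside.
- eraser: Block eraser, 21 x 42 x 13 mm, a bystander; origin: centre of its underside.
- paint_tube: White paint tube, 26 x 98 x 20 mm, a bystander; origin: centre of its underside.
- ink_bottle: Ink bottle with a black cap, 36 across, 73 mm high, a bystander; origin: centre of its underside.
- mug: White mug, 83 x 115 x 86 mm, a bystander; origin: centre of its underside.
- bone_folder: Flat bone folder, 20 x 154 x 8 mm, a bystander; origin: centre of its underside.

How it is judged (in metres and radians):
On the way, in this order (a step that is already met when the one before it is completed fails the run):
1. the drawer is pulled out to its stop (value of joint cabinet_drawer0 above 0.107 m), for 0.2 s.
2. the flashing strip is gripped and lifted clear of the drawer (height (world z) of flashing above 0.062 m and contact force between the fingers and flashing above 1 N), for 0.1 s.
3. the strip's edge is under the shingle (x of flashing_edge in the frame of roof_board between 0.015 and 0.04 m and y of flashing_edge in the frame of roof_board between -0.012 and 0.012 m and z of flashing_edge in the frame of roof_board below 0.0155 m), for 0.2 s.
At the end, for the whole second after the job is handed in: Edge 15 to 40 mm under the middle shingle, within 12 mm of its middle, square within 0.1 rad, flat on the board (3.5 mm; 0.06 rad); shingle down (under 0.02 rad); fingers grip the strip (over 2 N) and press it on the board with 3 to 30 N; drawer out by over 90 mm; at rest (all of step 3 and angle between the x axis of flashing and the x axis of roof_board, either way round below 0.1 rad and angle between flashing's own z axis and vertical below 0.06 rad and value of joint shingle below 0.02 rad and contact force between the fingers and flashing above 2 N and contact force between flashing and roof_board between 3 and 30 N and value of joint cabinet_drawer0 above 0.09 m and linear speed of flashing below 0.01 m/s); the arm keeps its last pose, push and grip.
It fails at once if the shingle is lifted by more than 0.07 rad (4 mm at the lip) (value of joint shingle above 0.07 rad).
It fails at once if another thing on the table is moved by more than 30 mm (distance of any of masking_tape, glue_bottle, eraser, paint_tube, ink_bottle, mug, bone_folder from where it was at the start of the episode above 0.03 m).
It also fails if it takes over 56 s, if anything falls off the work surface, if the arm or the gripper's body presses on something with over 40 N, if the wrist force passes 120 N, or if a joint passes its speed limit or range.

## Working session

There is one attempt and no reset: what is moved stays moved. The work goes in short steps, Python scripts to look and compute and a shell command to move; the robot and the scene stay as the last step left them, time stands still between calls to the robot, and variables do not carry over. Pictures are saved under pics/ and viewed, at most 10 in all, crops included, and the job is handed in when it is done.

```bash
mkdir -p pics; ls; cat > h.py <<'E'
import numpy as np, cv2
from workcell import env
def grab(n,f=None):
    im=env.grab_frame(n)
    if f: cv2.imwrite('pics/'+f,cv2.cvtColor(im,cv2.COLOR_RGB2BGR))
    return im
def ray(n,uv):
    m=env.camera_model(n);K=np.array([[m['fx'],0,m['cx']],[0,m['fy'],m['cy']],[0,0,1]])
    p=cv2.undistortPoints(np.array(uv,float).reshape(-1,1,2),K,np.array(m['D'],float)).reshape(-1,2)
    T=np.array(m['camera_from_world']);R=T[:3,:3];c=-R.T@T[:3,3]
    d=np.c_[p[:,0],-p[:,1],-np.ones(len(p))]@R
    return c,d
def onplane(n,uv,z):
    c,d=ray(n,uv);return c+d*((z-c[2])/d[:,2])[:,None]
def proj(n,P):
    m=env.camera_model(n);K=np.array([[m['fx'],0,m['cx']],[0,m['fy'],m['cy']],[0,0,1]])
    T=np.array(m['camera_from_world']);q=np.atleast_2d(P)@T[:3,:3].T+T[:3,3]
    return cv2.projectPoints(q*[1,-1,-1],np.zeros(3),np.zeros(3),K,np.array(m['D'],float))[0].reshape(-1,2)
E
python3 - <<'E'
from h import *
np.set_printoptions(precision=1,suppress=True)
for n in('scene','top'):
    grab(n,n+'0.png');c,_=ray(n,[[320,200]]);print(n,c)
print(env.state())
E
```

```text
pics
scene [  14.6 -825.1  714.8]
top [ 523.7  -32.1 1324.8]
{'time_s': 0.1, 'qpos': array([-75. ,  18.3,  89.7,   0. ,  72. ,  -1.1]), 'qvel': array([ 0. , -0. , -0.2,  0.1, -0. , -0. ]), 'effort': array([  0. , -41.3, -23.3,   0.1,   0. ,  -0. ]), 'ee_pos': array([ 159.8, -551.9,  213.2]), 'ee_rot': array([-179.9,   -0. ,   16.1]), 'force': array([-0.1,  0.6, -0.2]), 'torque': array([-0.,  0.,  0.]), 'gripper_force': 0.0, 'gripper_width': 90.956221147682}
```

View pics/top0.png

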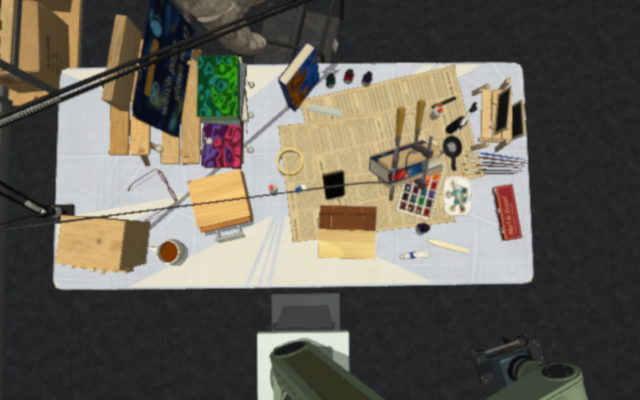

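View pics/scene0.png

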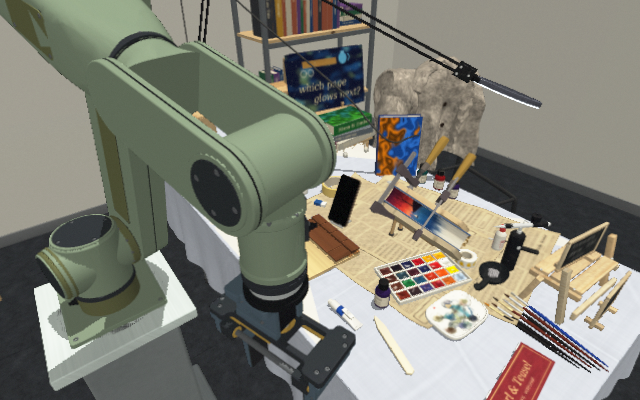

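The top view shows the cabinet at about (220,200) with its handle at (230,236), and the roof board at about (347,232). The mug is at (169,252). The arm hides the cabinet in the scene view. I'll enlarge the top view.

```bash
python3 - <<'E'
from h import *
im=cv2.imread('pics/top0.png')[155:275,180:385]
cv2.imwrite('pics/c0.png',cv2.resize(im,None,fx=3.9,fy=3.9,interpolation=cv2.INTER_CUBIC))
E
```

```text
(no output)
```

View pics/c0.png

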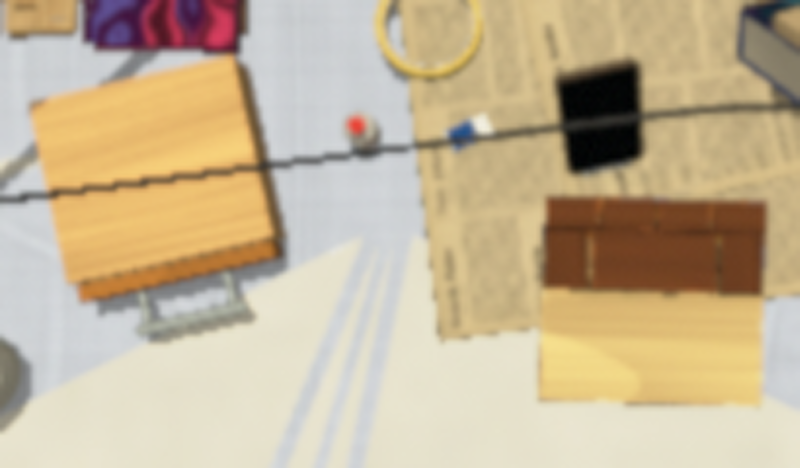

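The enlarged crop shows these positions:
- Cabinet top corners: about (32,104), (236,57), (275,240) and (70,284).
- Handle bar: (148,330) to (250,313).
- Bare board: front corners (540,401) and (762,404).
- Shingle edge: (541,290) to (763,293).

```bash
python3 - <<'E'
from h import *
np.set_printoptions(precision=1,suppress=True)
f=lambda L:(np.array(L,float)+.5)/3.9-.5+[180,155]
g=lambda L,z:onplane('top',f(L),z)
c=g([(32,104),(236,57),(275,240),(70,284)],80);print('cab',c,np.linalg.norm(np.diff(c,axis=0),axis=1),c.mean(0))
h=g([(142,328),(252,313)],44);print('handle',h,h.mean(0))
b=g([(540,401),(762,404)],12);print('board front',b,b.mean(0))
s=g([(541,290),(763,293)],23.5);print('shingle',s,s.mean(0))
im=cv2.imread('pics/top0.png');hsv=cv2.cvtColor(im,cv2.COLOR_BGR2HSV)
def mask(lo,hi,roi):
    m=cv2.inRange(hsv,lo,hi);r=np.zeros_like(m);y0,y1,x0,x1=roi;r[y0:y1,x0:x1]=m[y0:y1,x0:x1]
    c=max(cv2.findContours(cv2.morphologyEx(r,cv2.MORPH_CLOSE,np.ones((5,5))),0,1)[0],key=cv2.contourArea);return c
print([hsv[y,x] for x,y in((215,185),(340,215),(340,245),(230,236))])
for nm,lo,hi,roi,z in(('cabtop',(10,60,150),(19,255,255),(165,240,180,262),80),('shing',(0,120,40),(12,255,160),(200,235,310,385),22),('bare',(13,60,150),(30,255,255),(225,265,314,380),12)):
    c=mask(lo,hi,roi);bx=cv2.boxPoints(cv2.minAreaRect(c));w=onplane('top',bx,z);print(nm,cv2.contourArea(c),bx.tolist(),'\n',w[:,:2],w.mean(0),np.linalg.norm(np.diff(w,axis=0),axis=1))
# bystanders near
print('glue',g([(358,130)],40),'eraser',g([(470,130)],8))
print('mug',onplane('top',[(169,252)],60), 'tape',onplane('top',[(290,162)],30))
E
```

```text
cab [[675.3 376.   80. ]
 [713.4 200.4  80. ]
 [555.6 167.4  80. ]
 [520.5 342.5  80. ]] [179.7 161.2 178.6] [616.2 271.6  80. ]
handle [[481.2 290.   44. ]
 [492.9 193.6  44. ]] [487.1 241.8  44. ]
board front [[ 410.   -57.8   12. ]
 [ 404.2 -256.5   12. ]] [ 407.1 -157.1   12. ]
shingle [[ 509.1  -60.    23.5]
 [ 503.5 -257.8   23.5]] [ 506.3 -158.9   23.5]
[array([ 19, 133, 238], dtype=uint8), array([ 11, 178, 109], dtype=uint8), array([ 21, 115, 233], dtype=uint8), array([ 37,  19, 172], dtype=uint8)]
cabtop 2771.5 [[185.6995849609375, 180.73818969726562], [239.50643920898438, 167.92703247070312], [251.81329345703125, 219.61587524414062], [198.00643920898438, 232.42703247070312]] 
 [[677.3 383.2]
 [717.8 202.5]
 [544.  161.9]
 [504.  341. ]] [610.8 272.2  80. ] [185.2 178.5 183.5]
shing 1121.0 [[319.4878845214844, 227.3388671875], [320.2828063964844, 205.08154296875], [375.2127380371094, 207.0433349609375], [374.4178161621094, 229.3006591796875]] 
 [[ 514.8  -64.1]
 [ 592.2  -68.1]
 [ 582.5 -259.9]
 [ 505.1 -255.2]] [ 548.6 -161.8   22. ] [ 77.5 192.   77.6]
bare 1637.5 [[314.0, 225.0], [379.0, 225.0], [379.0, 258.0], [314.0, 258.0]] 
 [[ 523.2  -45.2]
 [ 519.7 -273.4]
 [ 404.7 -270.5]
 [ 408.3  -43.5]] [ 464.  -158.1   12. ] [228.2 115.  227. ]
glue [[652.8 100.   40. ]] eraser [[654.6   1.8   8. ]]
mug [[439.3 444.9  60. ]] tape [[744.   35.5  30. ]]
```

```bash
cat >> h.py <<'E'
def togo(x,y,z,yaw):
    s=env.state();p=s['ee_pos'];ps=s['ee_rot'][2];a=np.radians(ps)
    d=np.array([x,y,z])-p
    t=np.array([d@[np.cos(a),np.sin(a),0],d@[np.sin(a),-np.cos(a),0],-d[2]])
    print('pose',np.round(p,1),np.round(s['ee_rot'],1),'slide units',np.round(t/30,2),'spin',round(-(yaw-ps)/8,2),'F',np.round(s['force'],1),'w',round(s['gripper_width'],1),'t',round(s['time_s'],2))
E
python3 -m jog '{"jaw":[91,91,91,91,91,91,91,91,91,91],"slide":[[0,0,0],[0,0,0],[0,0,0],[0,0,0],[0,0,0],[0,0,0],[0,0,0],[0,0,0],[0,0,0],[0,0,0]],"spin":[-1,-1,-1,-1,-1,-1,-1,-1,-1,-1]}' 20
python3 -m jog '{"jaw":[60,28,28],"slide":[[0,0,0],[0,0,0],[0,0,0]],"spin":[-0.7,0,0]}'
python3 -c "
from h import *
togo(488.5,244.5,213,101.8)"
```

```text
time_s: 1.1
ee_pos: [159.8, -552.0, 213.5]
ee_rot: [-180.0, -0.1, 96.5]
force: [0.2, 0.4, -0.5]
gripper_width: 91.3
gripper_force: 0.0
time_s: 1.4
ee_pos: [159.8, -552.2, 213.7]
ee_rot: [-180.0, -0.0, 101.6]
force: [-0.7, 0.1, -0.5]
gripper_width: 70.0
gripper_force: 0.0
pose [ 159.8 -552.2  213.7] [-180.    -0.   101.6] slide units [2.380e+01 1.608e+01 2.000e-02] spin -0.02 F [-0.7  0.1 -0.5] w 70.0 t 1.4
```

```bash

python3 -m jog '{"jaw":[28,28,28,28,28,28,28,28,28,28],"slide":[[1,0.67,0],[1,0.67,0],[1,0.67,0],[1,0.67,0],[1,0.67,0],[1,0.67,0],[1,0.67,0],[1,0.67,0],[1,0.67,0],[1,0.67,0]],"spin":[0,0,0,0,0,0,0,0,0,0]}'
python3 -m jog '{"jaw":[28,28,28,28,28,28,28,28,28,28],"slide":[[1,0.67,0],[1,0.67,0],[1,0.67,0],[1,0.67,0],[1,0.67,0],[1,0.67,0],[1,0.67,0],[1,0.67,0],[1,0.67,0],[1,0.67,0]],"spin":[0,0,0,0,0,0,0,0,0,0]}'
python3 -m jog '{"jaw":[28,28,28,28,28,28],"slide":[[1,0.67,0],[1,0.67,0],[1,0.67,0],[0.8,0.67,0],[0,0,0],[0,0,0]],"spin":[0,0,0,0,0,0]}'
python3 -c "
from h import *
togo(488.5,244.5,100,101.8)"
```

```text
time_s: 2.4
ee_pos: [295.8, -216.3, 214.1]
ee_rot: [180.0, 0.0, 101.6]
force: [0.4, 0.0, -0.0]
gripper_width: 27.9
gripper_force: 0.0
time_s: 3.4
ee_pos: [431.6, 118.5, 214.0]
ee_rot: [180.0, 0.0, 101.7]
force: [1.0, -0.6, 0.3]
gripper_width: 27.9
gripper_force: 0.0
time_s: 4.0
ee_pos: [486.5, 245.0, 213.4]
ee_rot: [-179.9, 0.0, 101.7]
force: [-0.1, -0.4, -0.2]
gripper_width: 27.5
gripper_force: 0.0
pose [486.5 245.  213.4] [-179.9    0.   101.7] slide units [-0.03  0.06  3.78] spin -0.01 F [-0.1 -0.4 -0.2] w 27.5 t 4.0
```

```bash

python3 -m jog '{"jaw":[28,28,28,28,28,28],"slide":[[0,0.05,0.9],[0,0,0.9],[0,0,0.9],[0,0,0.9],[0,0,0.9],[0,0,0]],"spin":[0,0,0,0,0,0]}'
python3 - <<'E'
from h import *
a=grab('top','top1.png');b=grab('scene','scene1.png')
A=cv2.resize(cv2.imread('pics/top1.png')[160:260,160:270],None,fx=3.6,fy=3.6,interpolation=2)
u=proj('scene',[488,245,44])[0].astype(int);print(u)
x0=max(u[0]-70,0);y0=max(u[1]-60,0)
B=cv2.resize(cv2.imread('pics/scene1.png')[y0:y0+120,x0:x0+130],None,fx=3,fy=3,interpolation=2)
o=np.zeros((360,396+390,3),np.uint8);o[:,:396]=A;o[:B.shape[0],396:396+B.shape[1]]=B;cv2.imwrite('pics/m1.png',o);print(x0,y0)
E
```

```text
time_s: 4.6
ee_pos: [485.2, 242.7, 76.1]
ee_rot: [-179.5, 0.1, 101.6]
force: [-1.1, 0.0, 0.6]
gripper_width: 27.7
gripper_force: 0.0
[240 180]
170 120
```

View pics/m1.png

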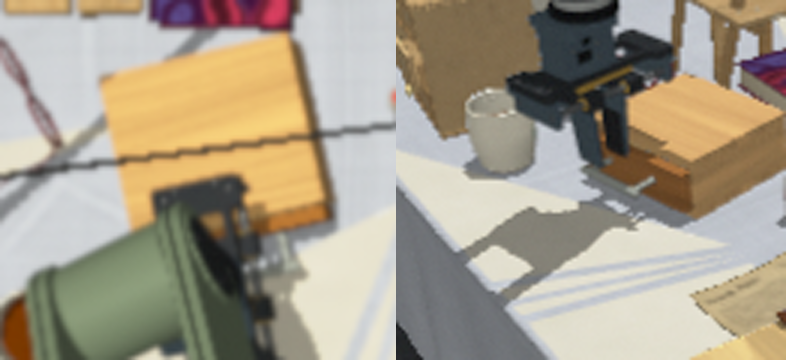

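The scene crop shows the fingers straddling above the bar. The bar's free end is at crop (650,182), which is (254.7,180.7) in the full picture. I'll check it against the model.

```bash
python3 - <<'E'
from h import *
e=onplane('scene',[[254.5,180.5]],47)[0];a=np.radians(11.8);x=np.array([np.cos(a),np.sin(a)]);y=np.array([-x[1],x[0]])
print(e, 'centre from end',e[:2]+45*y, 'offset along cab x from TCP', (e[:2]-env.state()['ee_pos'][:2])@x)
# front corner of cabinet top in scene crop: (692,163)
c=onplane('scene',[[170+(692-396)/3,120+163/3]],80)[0];print('front corner',c,'-> handle', c[:2]+90*y-35*x)
togo(488.5,244.5,25,101.8)
E
```

```text
[524.1075787  208.89073204  47.        ] centre from end [514.90525637 252.93976453] offset along cab x from TCP 27.892720188677977
front corner [557.66793086 163.85307846  80.        ] -> handle [505.00292758 244.79378164]
pose [488.2 244.4  79.5] [-180.     0.   101.7] slide units [0.   0.01 1.82] spin -0.02 F [-0.4  0.5  0.9] w 27.6 t 4.7
```

```bash
python3 - <<'E'
from h import *
np.set_printoptions(precision=1,suppress=True)
f=lambda L:(np.array(L,float)+.5)/3.9-.5+[180,155]
print('panel top front z69',onplane('top',f([(80,300),(281,256)]),69),'z0',onplane('top',f([(80,300),(281,256)]),5))
a=np.radians(11.8);x=np.array([np.cos(a),np.sin(a),0]);y=np.array([-x[1],x[0],0])
C=np.array([488.5,244.5,44]);P=np.array([C-45*y,C+45*y,C-45*y+30*x,C+45*y+30*x,C+35*x-90*y+[0,0,36],C+35*x-90*y+[0,0,-44]])
for n,f,(X,Y) in(('top','top0.png',(180,160)),('scene','scene1.png',(190,120))):
    im=cv2.imread('pics/'+f);S=5;I=cv2.resize(im[Y:Y+100,X:X+79],None,fx=S,fy=S,interpolation=2)
    for p in proj(n,P): cv2.circle(I,tuple(((p-[X,Y]+.5)*S).astype(int)),2,(0,0,255),-1)
    o=I if n=='top' else np.hstack([o,I])
cv2.imwrite('pics/ov.png',o)
E
```

```text
panel top front z69 [[506.7 337.1  69. ]
 [542.  164.1  69. ]] z0 [[505.8 356.    5. ]
 [543.  174.1   5. ]]
```

View pics/ov.png

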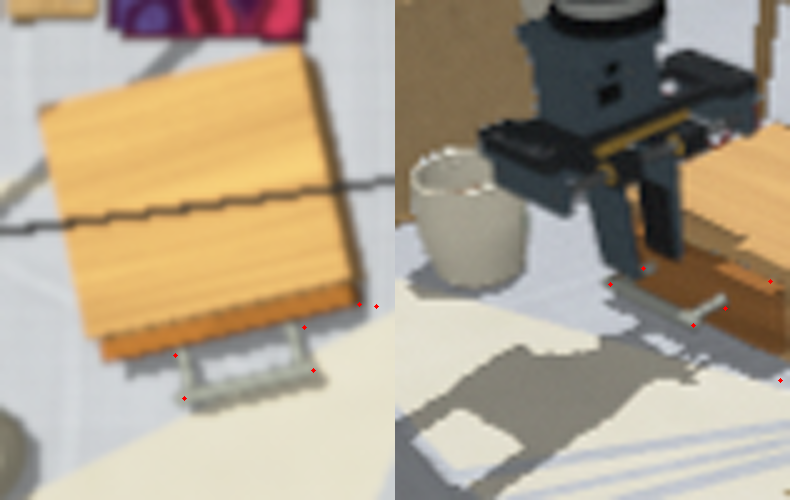

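The projected bar ends fall on the bar in both views, within about a pixel. What I took for the bar's end was a handle post, so the estimate (488.5, 244.5) holds. I'll descend, grip and pull.

```bash

python3 -m jog '{"jaw":[28,28,28,28],"slide":[[0,0,0.6],[0,0,0.6],[0,0,0.6],[0,0,0]],"spin":[0,0,0,0]}'
python3 -m jog '{"jaw":[8,8,8,8,8],"slide":[[0,0,0],[0,0,0],[0,0,0],[0,0,0],[0,0,0]],"spin":[0,0,0,0,0]}' 20
python3 -c "
from h import *
togo(488.5-111.6,244.5-23.3,25,101.8)"
```

```text
time_s: 5.1
ee_pos: [487.9, 244.7, 24.9]
ee_rot: [-179.9, 0.0, 101.7]
force: [0.0, -0.2, -0.2]
gripper_width: 28.2
gripper_force: 0.0
time_s: 5.6
ee_pos: [489.3, 245.6, 26.5]
ee_rot: [179.8, -0.0, 101.8]
force: [-0.8, -0.9, 6.3]
gripper_width: 10.6
gripper_force: 20.0
pose [489.3 245.6  26.5] [179.8  -0.  101.8] slide units [-0.03 -3.83  0.05] spin -0.0 F [-0.8 -0.9  6.3] w 10.6 t 5.6
```

Gripped on the 11 mm bar. Pulling about 114 mm.

```bash

python3 -m jog '{"jaw":[8,8,8,8,8,8,8,8,8,8],"slide":[[0,-0.5,0],[0,-0.5,0],[0,-0.5,0],[0,-0.5,0],[0,-0.5,0],[0,-0.5,0],[0,-0.4,0],[0,-0.2,0],[0,-0.15,0],[0,0,0]],"spin":[0,0,0,0,0,0,0,0,0,0]}'
python3 -m jog '{"jaw":[8,8,8],"slide":[[0,-0.05,0],[0,-0.05,0],[0,0,0]],"spin":[0,0,0]}'
python3 -c "
from h import *
togo(488.5-111.6,244.5-23.3,25,101.8)"
```

```text
time_s: 6.6
ee_pos: [380.2, 221.6, 26.5]
ee_rot: [179.7, 0.1, 101.9]
force: [3.7, -8.3, 8.3]
gripper_width: 10.7
gripper_force: 20.0
time_s: 6.9
ee_pos: [380.3, 221.7, 26.5]
ee_rot: [179.4, 0.1, 101.9]
force: [10.8, -9.8, 2.3]
gripper_width: 10.5
gripper_force: 20.0
pose [380.3 221.7  26.5] [1.794e+02 1.000e-01 1.019e+02] slide units [ 0.01 -0.11  0.05] spin 0.02 F [10.8 -9.8  2.3] w 10.5 t 6.9
```

```bash

python3 -m jog '{"jaw":[28,28,28,28,28,28,28,28,28,28],"slide":[[0,0.05,0],[0,0,0],[0,0,-0.5],[0,0,-1],[0,0,-1],[0,0,-1],[0,0,-1],[0,0,-1],[-1,-0.5,-0.3],[-1,-0.5,0]],"spin":[0,0,0,0,0,0,0,0,0,0]}'
python3 -m jog '{"jaw":[28,28,28,28,28,28],"slide":[[-1,-0.3,0],[-1,-0.3,0],[-1,0,0],[-1,0,0],[-1,0,0],[-1,0,0]],"spin":[0,0,0,0,0,0]}'
python3 - <<'E'
from h import *
togo(400,240,100,101.8)
grab('top','top2.png');grab('scene','scene2.png')
A=cv2.resize(cv2.imread('pics/top2.png')[170:280,175:270],None,fx=4,fy=4,interpolation=2)
B=cv2.resize(cv2.imread('pics/scene2.png')[110:220,165:260],None,fx=4,fy=4,interpolation=2)
cv2.imwrite('pics/m2.png',np.hstack([A,B]))
E
```

```text
time_s: 7.9
ee_pos: [359.9, 157.4, 200.5]
ee_rot: [179.8, -0.0, 101.9]
force: [-0.2, -0.3, -0.0]
gripper_width: 28.0
gripper_force: 0.0
time_s: 8.5
ee_pos: [378.0, -23.5, 198.9]
ee_rot: [-180.0, -0.0, 101.8]
force: [0.4, 0.4, 0.4]
gripper_width: 27.9
gripper_force: 0.0
pose [378.  -23.5 198.9] [-180.    -0.   101.8] slide units [8.45 2.51 3.3 ] spin -0.01 F [0.4 0.4 0.4] w 27.9 t 8.5
```

View pics/m2.png

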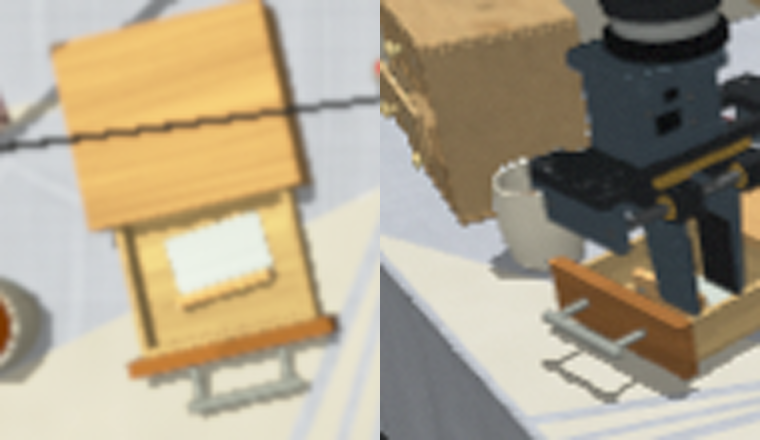

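The drawer is open. The white flange has corners at about (165,240), (267,212) and (272,266) in the crop, and the batten's top runs from (182,301) to (273,274).

```bash
python3 - <<'E'
from h import *
np.set_printoptions(precision=1,suppress=True)
im=cv2.imread('pics/top2.png');hsv=cv2.cvtColor(im,cv2.COLOR_BGR2HSV)
m=cv2.inRange(hsv,(0,0,170),(180,45,255));r=np.zeros_like(m);r[220:246,214:246]=m[220:246,214:246]
c=max(cv2.findContours(r,0,1)[0],key=cv2.contourArea);bx=cv2.boxPoints(cv2.minAreaRect(c));w=onplane('top',bx,25)
print('flange',cv2.contourArea(c),bx,'\n',w[:,:2],np.linalg.norm(np.diff(w,axis=0),axis=1))
f=lambda L:(np.array(L,float)+.5)/4-.5+[175,170]
b=onplane('top',f([(181,301),(273,272)]),52);print('batten',b,b.mean(0),np.linalg.norm(b[0]-b[1]),np.degrees(np.arctan2(*(b[0]-b[1])[:2])))
fe=onplane('top',f([(165,240),(267,212)]),25);print('far edge',fe,fe.mean(0),np.linalg.norm(fe[0]-fe[1]),np.degrees(np.arctan2(*(fe[0]-fe[1])[:2])))
pf=onplane('top',f([(130,365),(337,320)]),69);print('panel',pf,pf.mean(0))
for y in range(236,250):print(y,[tuple(hsv[y,x]) for x in(228,232)])
E
```

```text
flange 301.5 [[215.5 229.8]
 [238.6 222.5]
 [242.8 235.8]
 [219.6 243.1]] 
 [[511.4 296.8]
 [535.6 216.5]
 [489.5 202.1]
 [465.5 282.3]] [83.9 48.2 83.7]
batten [[460.5 275.   52. ]
 [483.9 196.9  52. ]] [472.2 235.9  52. ] 81.51998149193287 -16.679774546755294
far edge [[512.  295.4  25. ]
 [535.  206.8  25. ]] [523.5 251.1  25. ] 91.55158989201837 -14.552299323472688
panel [[408.8 313.5  69. ]
 [443.8 140.5  69. ]] [426.3 227.   69. ]
236 [(np.uint8(45), np.uint8(11), np.uint8(240)), (np.uint8(48), np.uint8(11), np.uint8(241))]
237 [(np.uint8(48), np.uint8(11), np.uint8(242)), (np.uint8(48), np.uint8(11), np.uint8(240))]
238 [(np.uint8(47), np.uint8(10), np.uint8(241)), (np.uint8(43), np.uint8(13), np.uint8(236))]
239 [(np.uint8(46), np.uint8(12), np.uint8(239)), (np.uint8(24), np.uint8(41), np.uint8(228))]
240 [(np.uint8(27), np.uint8(23), np.uint8(234)), (np.uint8(21), np.uint8(97), np.uint8(239))]
241 [(np.uint8(22), np.uint8(77), np.uint8(242)), (np.uint8(20), np.uint8(125), np.uint8(240))]
242 [(np.uint8(21), np.uint8(116), np.uint8(245)), (np.uint8(18), np.uint8(134), np.uint8(221))]
243 [(np.uint8(20), np.uint8(130), np.uint8(235)), (np.uint8(19), np.uint8(122), np.uint8(174))]
244 [(np.uint8(18), np.uint8(133), np.uint8(192)), (np.uint8(19), np.uint8(119), np.uint8(176))]
245 [(np.uint8(19), np.uint8(125), np.uint8(180)), (np.uint8(20), np.uint8(121), np.uint8(210))]
246 [(np.uint8(20), np.uint8(121), np.uint8(210)), (np.uint8(20), np.uint8(121), np.uint8(220))]
247 [(np.uint8(20), np.uint8(122), np.uint8(220)), (np.uint8(20), np.uint8(119), np.uint8(222))]
248 [(np.uint8(20), np.uint8(121), np.uint8(222)), (np.uint8(20), np.uint8(119), np.uint8(225))]
249 [(np.uint8(20), np.uint8(118), np.uint8(226)), (np.uint8(21), np.uint8(118), np.uint8(227))]
```

```bash

python3 -m jog '{"jaw":[30,30,30,30,30,30,30,30,30,30],"slide":[[0.8,0.48,0],[0.8,0.48,0],[0.8,0.48,0],[0.8,0.48,0],[0.8,0.48,0],[0.8,0.48,0],[0.8,0.48,0],[0.8,0.48,0],[0.8,0.48,0],[0.6,0.4,0]],"spin":[0,0,0,0,0,0,0,0,0,0]}'
python3 -m jog '{"jaw":[30,30],"slide":[[0,0,0],[0,0,0]],"spin":[-0.62,0]}'
python3 -c "
from h import *
togo(471.5,236.5,100,106.7)"
```

```text
time_s: 9.6
ee_pos: [468.6, 237.8, 198.6]
ee_rot: [-179.9, -0.0, 101.8]
force: [0.8, -0.7, -0.4]
gripper_width: 30.2
gripper_force: 0.0
time_s: 9.8
ee_pos: [468.4, 236.6, 198.4]
ee_rot: [-179.9, -0.0, 106.8]
force: [1.0, 0.5, -0.0]
gripper_width: 30.2
gripper_force: 0.0
pose [468.4 236.6 198.4] [-179.9   -0.   106.8] slide units [-0.03  0.1   3.28] spin 0.01 F [ 1.   0.5 -0. ] w 30.2 t 9.8
```

```bash

python3 -m jog '{"jaw":[30,30,30,30,30,30,30,30],"slide":[[-0.03,0.1,0.8],[0,0,0.8],[0,0,0.8],[0,0,0.8],[0,0,0.8],[0,0,0.7],[0,0,0],[0,0,0]],"spin":[0,0,0,0,0,0,0,0]}'
python3 - <<'E'
from h import *
togo(471.5,236.5,29.5,106.7)
grab('scene','scene3.png')
cv2.imwrite('pics/m3.png',cv2.resize(cv2.imread('pics/scene3.png')[120:210,185:275],None,fx=6,fy=6,interpolation=2))
E
```

```text
time_s: 10.6
ee_pos: [472.4, 235.3, 58.2]
ee_rot: [-180.0, -0.0, 106.6]
force: [-0.5, 0.3, 0.7]
gripper_width: 30.2
gripper_force: 0.0
pose [472.4 235.3  58.2] [-180.    -0.   106.6] slide units [ 0.05 -0.02  0.96] spin -0.01 F [-0.5  0.3  0.7] w 30.2 t 10.6
```

View pics/m3.png

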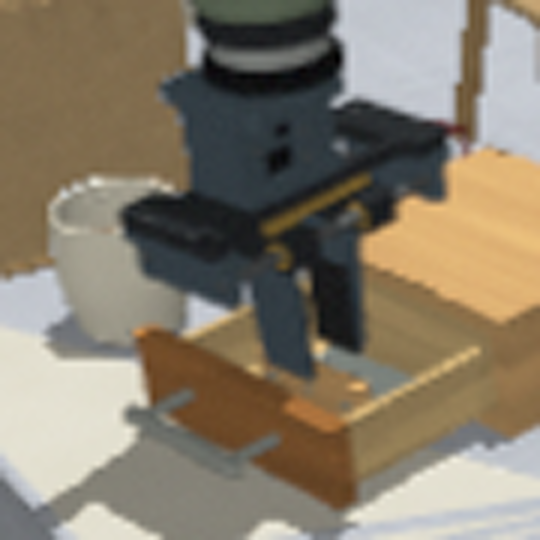

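The batten, from (318,345) to (365,388) in the crop, lies between the two fingers. I'll descend and grip.

```bash

python3 -m jog '{"jaw":[30,30,30,30,30],"slide":[[0,0,0.3],[0,0,0.3],[0,0,0.2],[0,0,0.14],[0,0,0]],"spin":[0,0,0,0,0]}'
python3 -m jog '{"jaw":[5,5,5,5,5],"slide":[[0,0,0],[0,0,0],[0,0,0],[0,0,0],[0,0,0]],"spin":[0,0,0,0,0]}' 30
python3 -c "
from h import *
togo(471.5,236.5,29.5,106.7)"
```

```text
time_s: 11.15
ee_pos: [472.2, 234.9, 29.0]
ee_rot: [-179.9, 0.0, 106.7]
force: [0.0, -0.3, -0.6]
gripper_width: 30.3
gripper_force: 0.0
time_s: 11.65
ee_pos: [472.9, 235.3, 30.0]
ee_rot: [180.0, -0.0, 106.7]
force: [0.4, -0.3, 1.0]
gripper_width: 9.9
gripper_force: 30.0
pose [472.9 235.3  30. ] [180.   -0.  106.7] slide units [ 0.05 -0.03  0.02] spin -0.0 F [ 0.4 -0.3  1. ] w 9.9 t 11.65
```

```bash

python3 -m jog '{"jaw":[5,5,5,5,5,5,5,5,5,5],"slide":[[0,0,-0.3],[0,0,-0.5],[0,0,-0.6],[0,0,-0.6],[0,0,-0.6],[0,0,-0.6],[0,0,-0.6],[0,0,-0.6],[0,0,-0.3],[0,0,0]],"spin":[0,0,0,0,0,0,0,0,0,0]}'
python3 -m jog '{"jaw":[5,5,5,5],"slide":[[0,0,0],[0,0,0],[0,0,0],[0,0,0]],"spin":[0.8,0.8,0.7,0]}'
python3 -c "
from h import *
togo(426.7,-157.2,100,88.35)"
```

```text
time_s: 12.65
ee_pos: [473.3, 235.5, 172.2]
ee_rot: [179.8, -0.0, 106.7]
force: [-0.4, -0.2, -0.4]
gripper_width: 9.9
gripper_force: 30.0
time_s: 13.05
ee_pos: [472.1, 234.9, 169.7]
ee_rot: [-179.9, 0.1, 88.3]
force: [-0.1, -0.8, -1.1]
gripper_width: 10.0
gripper_force: 30.0
pose [472.1 234.9 169.7] [-1.799e+02  1.000e-01  8.830e+01] slide units [-13.11  -1.13   2.32] spin -0.0 F [-0.1 -0.8 -1.1] w 10.0 t 13.05
```

```bash

python3 -m jog '{"jaw":[5,5,5,5,5,5,5,5,5,5],"slide":[[-0.5,-0.05,0],[-0.8,-0.05,0],[-1,-0.08,0],[-1,-0.08,0],[-1,-0.08,0],[-1,-0.08,0],[-1,-0.08,0],[-1,-0.08,0],[-1,-0.08,0],[-1,-0.08,0]],"spin":[0,0,0,0,0,0,0,0,0,0]}'
python3 -m jog '{"jaw":[5,5,5,5,5,5,5,5,5,5],"slide":[[-1,-0.1,0],[-1,-0.1,0],[-0.8,-0.1,0.3],[-0.6,-0.1,0.5],[-0.4,0,0.5],[0,0,0.5],[0,0,0.5],[0,0,0.5],[0,0,0],[0,0,0]],"spin":[0,0,0,0,0,0,0,0,0,0]}'
python3 - <<'E'
from h import *
togo(426.7,-157.2,40,88.35)
grab('top','top4.png');grab('scene','scene4.png')
A=cv2.resize(cv2.imread('pics/top4.png')[195:275,305:390],None,fx=4.7,fy=4.7,interpolation=2)
B=cv2.resize(cv2.imread('pics/scene4.png')[190:270,285:370],None,fx=4.7,fy=4.7,interpolation=2)
cv2.imwrite('pics/m4.png',np.hstack([A,B]));print(A.shape,proj('scene',[507,-160,18]))
E
```

```text
time_s: 14.05
ee_pos: [441.0, -44.9, 170.5]
ee_rot: [-180.0, 0.0, 88.4]
force: [-0.1, -0.6, -1.1]
gripper_width: 9.8
gripper_force: 30.0
time_s: 15.05
ee_pos: [426.3, -156.9, 86.8]
ee_rot: [-180.0, 0.0, 88.3]
force: [0.3, -0.1, 0.3]
gripper_width: 9.8
gripper_force: 30.0
pose [ 426.3 -156.9   86.8] [-180.     0.    88.3] slide units [-0.01  0.01  1.56] spin -0.0 F [ 0.3 -0.1  0.3] w 9.8 t 15.05
(376, 400, 3) [[314.34012898 242.37595921]]
```

View pics/m4.png

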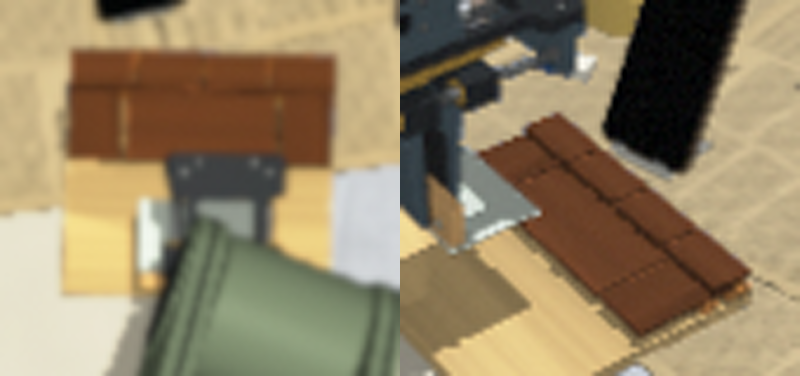

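In the top view the flange's front-left corner is at (138,200) in the crop, and the middle shingle's seams are at x=123 and 279. In the scene view the flange's front-right corner is at (541,212).

```bash
python3 - <<'E'
from h import *
np.set_printoptions(precision=1,suppress=True)
ft=lambda L:(np.array(L,float)+.5)/4.7-.5+[305,195]
fs=lambda L:(np.array(L,float)-[400,0]+.5)/4.7-.5+[285,190]
print('flange left edge top',onplane('top',ft([(138,200),(136,270)]),82))
print('front right scene',onplane('scene',fs([(541,212),(460,250)]),82))
s=onplane('top',ft([(124,155),(280,158)]),23.5);print('seams at lip',s,s.mean(0))
s=onplane('scene',fs([(526,222),(601,294)]),23.5);print('seams at lip scene',s,s.mean(0))
e=onplane('scene',fs([(637,335)]),23.5);print('lip right corner scene',e)
s=onplane('top',ft([(65,158),(331,164)]),23.5);print('lip ends',s,s.mean(0))
s=onplane('top',ft([(62,294),(333,294)]),12);print('board front',s,s.mean(0))
E
```

```text
flange left edge top [[ 482.  -110.1   82. ]
 [ 433.  -107.8   82. ]]
front right scene [[ 481.4 -196.4   82. ]
 [ 426.1 -195.    82. ]]
seams at lip [[ 513.3 -104.    23.5]
 [ 509.4 -219.3   23.5]] [ 511.3 -161.7   23.5]
seams at lip scene [[ 511.4 -140.3   23.5]
 [ 506.2 -220.5   23.5]] [ 508.8 -180.4   23.5]
lip right corner scene [[ 500.5 -260.1   23.5]]
lip ends [[ 511.8  -60.3   23.5]
 [ 504.4 -257.    23.5]] [ 508.1 -158.7   23.5]
board front [[ 411.   -56.8   12. ]
 [ 407.8 -258.1   12. ]] [ 409.4 -157.5   12. ]
```

```bash

python3 -m jog '{"jaw":[5,5,5,5,5,5,5,5],"slide":[[-0.17,0,0.4],[0,0,0.4],[0,0,0.4],[0,0,0.4],[0,0,0.3],[0,0,0.2],[0,0,0],[0,0,0]],"spin":[0,0,0,0,0,0,0,0]}'
python3 -m jog '{"jaw":[5,5,5,5,5,5],"slide":[[0,0,0.05],[0,0,0.05],[0,0,0.05],[0,0,0],[0,0,0],[0,0,0]],"spin":[0,0,0,0,0,0]}'
python3 -c "
from h import *
togo(477.6,-163.5,20,88.35)"
```

```text
time_s: 15.95
ee_pos: [427.1, -161.9, 24.1]
ee_rot: [180.0, 0.0, 88.3]
force: [-0.7, 0.3, -0.3]
gripper_width: 9.7
gripper_force: 30.0
time_s: 16.55
ee_pos: [427.0, -161.8, 20.0]
ee_rot: [180.0, 0.0, 88.3]
force: [-2.4, 0.2, 6.0]
gripper_width: 10.0
gripper_force: 30.0
pose [ 427.  -161.8   20. ] [180.    0.   88.3] slide units [-0.01  1.69 -0.  ] spin -0.01 F [-2.4  0.2  6. ] w 10.0 t 16.55
```

```bash

python3 -m jog '{"jaw":[5,5,5,5,5,5,5],"slide":[[0,0.12,0],[0,0.12,0],[0,0.12,0],[0,0.12,0],[0,0.12,0],[0,0.1,0],[0,0,0]],"spin":[0,0,0,0,0,0,0]}'
python3 - <<'E'
from h import *
togo(477.6,-163.5,20,88.35)
grab('top','top5.png');grab('scene','scene5.png')
A=cv2.resize(cv2.imread('pics/top5.png')[195:275,305:390],None,fx=4.7,fy=4.7,interpolation=2)
B=cv2.resize(cv2.imread('pics/scene5.png')[190:270,285:370],None,fx=4.7,fy=4.7,interpolation=2)
cv2.imwrite('pics/m5.png',np.hstack([A,B]))
E
```

```text
time_s: 17.25
ee_pos: [446.6, -162.1, 20.0]
ee_rot: [-179.9, -0.0, 88.3]
force: [-5.1, 1.0, 9.9]
gripper_width: 9.9
gripper_force: 30.0
pose [ 446.6 -162.1   20. ] [-179.9   -0.    88.3] slide units [-0.02  1.04 -0.  ] spin -0.0 F [-5.1  1.   9.9] w 9.9 t 17.25
```

View pics/m5.png

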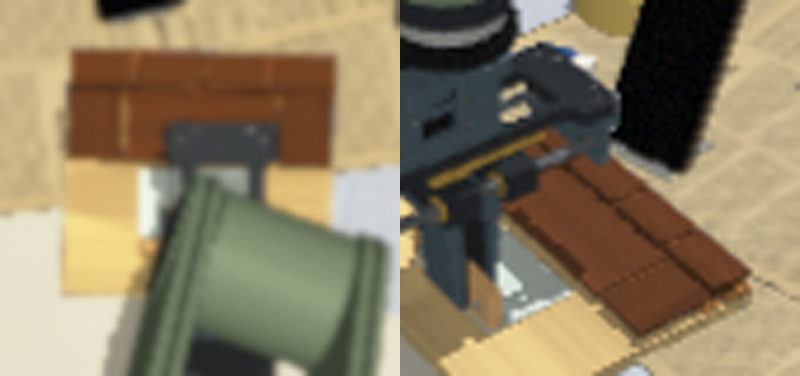

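The strip lies flat just before the lip. Its left edge is at top crop x=138 and its front-right corner is at scene crop (575,289). I'll check the centring.

```bash
python3 - <<'E'
from h import *
np.set_printoptions(precision=1,suppress=True)
ft=lambda L:(np.array(L,float)+.5)/4.7-.5+[305,195]
fs=lambda L:(np.array(L,float)-[400,0]+.5)/4.7-.5+[285,190]
print('left edge',onplane('top',ft([(138,168),(138,236)]),15))
print('front right',onplane('scene',fs([(575,289)]),15), 'seam foot',onplane('scene',fs([(599,296)]),20), 'board right front-lip',onplane('scene',fs([(630,335)]),12))
E
```

```text
left edge [[ 503.5 -114.7   15. ]
 [ 453.2 -113.8   15. ]]
front right [[ 502.9 -200.    15. ]] seam foot [[ 506.7 -218.1   20. ]] board right front-lip [[ 505.4 -248.2   12. ]]
```

```bash

python3 -m jog '{"jaw":[5,5,5,5,5,5],"slide":[[-0.08,0.1,0],[0,0.1,0],[0,0.1,0],[0,0.1,0],[0,0.1,0],[0,0,0]],"spin":[0,0,0,0,0,0]}'
python3 -m jog '{"jaw":[5,5,5,5,5,5,5,5],"slide":[[0,0.1,0],[0,0.1,0],[0,0.1,0],[0,0.1,0],[0,0.1,0],[0,0,0],[0,0,0],[0,0,0]],"spin":[0,0,0,0,0,0,0,0]}'
python3 - <<'E'
from h import *
togo(476,-166,20,88.35)
for i in range(3):
    grab('top','top6.png');print(env.state()['force'].round(1))
grab('scene','scene6.png')
A=cv2.resize(cv2.imread('pics/top6.png')[195:275,305:390],None,fx=4.7,fy=4.7,interpolation=2)
B=cv2.resize(cv2.imread('pics/scene6.png')[190:270,285:370],None,fx=4.7,fy=4.7,interpolation=2)
cv2.imwrite('pics/m6.png',np.hstack([A,B]))
E
```

```text
time_s: 17.95
ee_pos: [461.6, -165.0, 20.0]
ee_rot: [-179.9, -0.0, 88.3]
force: [-4.6, 0.3, 8.3]
gripper_width: 9.6
gripper_force: 30.0
time_s: 18.75
ee_pos: [476.7, -165.5, 20.0]
ee_rot: [-179.9, -0.0, 88.3]
force: [-3.6, 0.5, 6.9]
gripper_width: 9.5
gripper_force: 30.0
pose [ 476.7 -165.5   20. ] [-179.9   -0.    88.3] slide units [-0.02 -0.02 -0.  ] spin -0.0 F [-3.6  0.5  6.9] w 9.5 t 18.75
[-4.   0.1  7.9]
[-3.6  0.9  7.9]
[-4.2  0.8  7.2]
```

View pics/m6.png

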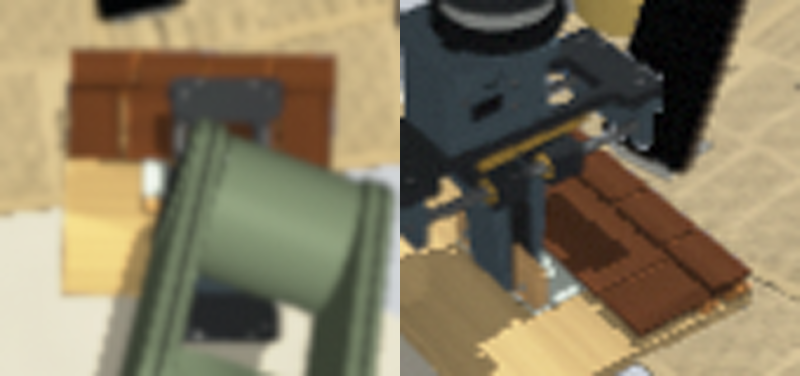

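The strip is under the shingle by about 25 mm, and the shingle lies flat in both views. I'll press a touch more and hand in.

```bash

python3 -m jog '{"jaw":[5,5,5,5,5,5],"slide":[[0,0,0.02],[0,0,0],[0,0,0],[0,0,0],[0,0,0],[0,0,0]],"spin":[0,0,0,0,0,0]}'
python3 -c "
from h import *
togo(476.7,-165.5,20,88.35)
print(env.job_done())"
```

```text
time_s: 19.55
ee_pos: [476.7, -165.5, 20.0]
ee_rot: [-179.9, -0.0, 88.3]
force: [-4.6, 1.1, 13.1]
gripper_width: 10.0
gripper_force: 30.0
pose [ 476.7 -165.5   20. ] [-179.9   -0.    88.3] slide units [-0. -0. -0.] spin -0.0 F [-4.6  1.1 13.1] w 10.0 t 19.55
the job is handed in; nothing more can be done
None
```

I handed the job in at 19.6 s: drawer left open, strip about 25 mm under the middle shingle by my measurements, flat and still gripped, with the last reading showing about 13 N of press instead of 10; the hand-in returned no verdict.

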